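# Move the clip cover to the wound unit

## Robot

A 7-joint arm with a two-finger parallel gripper is mounted at the origin on the work surface. World frame = base frame: x ahead of the robot, y to its left, z up, the work surface at z = 0. Lengths are in m, angles in rad, forces in N, time in s.
With the tool pointing down it reaches from about 0.425 to 0.875 m from the base axis. Payload 4.7 kg.
Tool frame: the origin (TCP) lies midway between the tips of the shut fingers; the grasp point (between the pads) lies 19 mm behind it; y points along the fingers, z is the direction in which the jaws open and shut, and the axes are right-handed (so a half turn about y gives the same grasp; the last joint's range is limited). The gripper opens to 87 mm and grips with 3 to 60 N. Pads are 19 mm wide; open, the fingers measure 117 mm over their backs; the gripper's body (75 mm by 190 mm) begins 51 mm behind the grasp point.
Start: joints at [-1.104, 0.321, -0.07, 1.45, 0.023, 1.371, -0.057], TCP at [0.284, 0.585, 0.223] pointing down, gripper open.
Joint ranges: [-2.86, 2.86], [-0.3, 2.09], [-1.38, 1.24], [0.06, 2.45], [-1.56, 4.7], [0.09, 2.05], [-2.69, 2.69]. Speed limits (rad/s): [2.57, 2.57, 3.14, 3.14, 3.14, 3.14, 3.14].

## Interface

Orientations are given as a rotation vector (axis times angle).
In Python, from bench import ctrl gives the robot as it stands.
- The arm moves only by the tool play_rows, never from a script. Its arguments are lists of equal length, an entry for each row: "translation": the shift along the tool's x, y, z in mm, a list of three; "turn": the turn, a rotation vector about the tool's x, y, z in rad, a list of three; "fingers": the opening, from -1 (shut) to 1 (fully open), so that 0 is half open. In form: {"translation": [[dx, dy, dz], ...], "turn": [[wx, wy, wz], ...], "fingers": [fingers, ...]}. A call has exactly 10 rows; each row shifts and turns the commanded pose from where the row before left it, along the tool's axes as they then stand; what a row does not reach is not made up. A row lasts 1/12 s, in which the tool goes at most 41.7 mm and 7.16 degrees, less where a joint would pass 70% of its speed; a pose out of reach is approached as far as the arm can. A call with a gripper value outside its range is refused whole. The fingers move at their own pace and stop on an object; "grip_force" is the grip in N (left out, the last holds). Time passes only in rows, so rows that do not move let the fingers close, or fill a call up. It gives the time, the measured TCP pose, the force and the opening at its end, in the units of the state.
- ctrl.get_state(): the state, without advancing time (a new reading comes with each control period).
- ctrl.get_image(name): name is "scene" or "top" or "wrist"; returns the picture (480x640x3 uint8, blue, green, red); there is no depth.
- ctrl.camera_info(name): a dict with "camera_matrix" (3x3 intrinsics, pixels), "R" (3x3) and "t" (3): a world point X has camera coordinates R X + t. Camera axes: x right, y down, z forward; pixel columns grow to the right and rows downward; lengths in m; the calibration is good to about 2 mm. A picture is of the moment at which its call begins: read the wrist's pose just before it. camera_info takes no time and is no camera call; for the wrist camera it gives the pose at the moment of the call.
- ctrl.close_job(): hands the job in, once; it reports no verdict.
The state is a dict: "time": time; "joint_positions": joint angles; "qd": joint speeds; "joint_torque": joint torques, N m; "position": TCP position; "tool_rot": TCP orientation; "ft_force": force on the tool from outside, world axes, zero at the start; "torque": the same for the moment, N m; "grip_width": opening from 0.0 (shut) to 1.0 (fully open).
Only numpy, scipy, OpenCV 4.12 (cv2) and the standard library are available. Lean on these libraries where they do the work, as an engineer would, in place of code of your own. Each camera call takes 0.05 s, during which the arm holds its last target.

## Task

Squeeze the two black side tabs of the orange cover together to free it from the empty grey base, lift it off, and snap it onto the black wound unit: push it down onto the white deck against the two sprung red pins until it is fully home, so that it stays latched by both tabs when you let go. Squeeze, pull and press gently so that no plastic cracks, keep the cover roughly level, and leave the bobbins and the screwdriver where they are.

Things in the scene. Friction and masses are not known exactly. Their poses are not given: they have to be found in the camera images.
- cover: Loose orange clip-on cover, 80 g: lid 100 (x) by 68 (y) by 5 mm, notched at mid-length for two black side tabs. Origin: centre of the lid's underside, z up. A half turn about z leaves it the same. Four round-ended dowels (7 mm wide, at x +-36.5, y +-22 mm) reach 14 mm below. Squeezing or pressing it at more than about 40 N per finger cracks it.
- cover_grip (a point): Point midway between the two tab paddles, 22 mm above the lid's underside. Paddles: at x = 0, 20 mm along x, 5 mm thick, rising from 1 to 34 mm above the underside; outer faces (yellow ribs) 61 mm apart along y when relaxed, 47 mm with both at their inner stops. 25 mm or more of free air outside each paddle, above the frame.
- tab_left (a joint): Inward travel of the tab on the cover's +y side, m: 0 relaxed, 0.007 at its inner stop; takes 2 N to start, 7 N at the stop. Its hook, below the lid, reaches 4 mm under the base's lip (3 mm vertical play) and clears it from 0.004 on; at the stop it passes the opening freely and the cover can be lifted or lowered by the squeezed paddles.
- tab_right (a joint): The same for the tab on the cover's -y side. The legs of both tabs reach 25 mm below the lid's underside; the hooks' undersides are sloped, so with relaxed tabs the cover can also be snapped in by pressing on the lid (15 to 30 N). When let go under the lip the tabs spring out and latch.
- spare: Empty grey base fixed to the bench, foot 126 (x) by 112 (y) mm, with a frame 110 x 96 mm, top 44 mm above the bench. Origin: centre of its underside. At the start the cover is latched on it, axes alike, lid underside on the frame's top. Pulling or pressing the cover against it with more than about 40 N cracks the hooks.
- unit: Black wound unit fixed to the bench, case 130 (x) by 116 (y) by 40 mm, five brass studs at its -x end, brass strip at +x. Origin: centre of its underside, x as the cover's x when fitted (either way round). A white frame (deck) stands out of its top, with a central opening for dowels and hooks, 2 mm clearance all round. Pressing on it with more than about 45 N in all (also sideways) cracks it.
- unit_axis (a point): Point on the unit's vertical centre axis, 60 mm above the bench. The white deck (110 x 96 mm, opening 84 by 55 mm, lips 5 mm thick) lies below: its height differs from unit to unit and is not reported, top 44 to 56 mm above the bench: find it by feel. Pressed home, the lid's underside is on the deck's top; let go, it rises up to 3 mm to where the hooks hold.
- pin_front (a joint): Travel of the red sprung pin 46 mm to the -x side of the deck's centre, m (8 mm wide, 8 mm proud of the deck): 0 up, 0.008 pressed level with the deck; 0.9 N at 0, 2.2 N at 0.008. A latched cover holds it down at about 0.005; a cover merely resting leaves it up.
- pin_back (a joint): The same for the red pin 46 mm to the +x side of the deck's centre.
- bobbin_a: Loose terracotta-coloured bobbin, 32 mm wide, 30 mm tall, standing on the bench beyond the bases; origin at the centre of its underside. Leave alone.
- bobbin_b: A second such bobbin. Leave alone.
- driver: Screwdriver lying loose on the bench, about 200 mm long. Leave alone.
There are look-alikes about, which are no part of the job. What is shaped like the spare but blue or turquoise is not meant. Of the things that look like the cover, the larger one is meant.

How it is judged:
On the way, in this order (a step that is already met when the one before it is completed fails the run):
1. both tabs are pressed in together while the cover is still down on the grey base (value of joint each of tab_left, tab_right above 0.004 m and z of cover in the frame of spare below 0.052 m and horizontal distance between cover and spare below 0.01 m), for 0.1 s.
2. the cover is lifted clear of the grey base (z of cover in the frame of spare above 0.07 m), for 0.1 s.
At the end, for the whole second after the job is handed in: The cover is latched on the wound unit: both red pins held down more than 3.5 mm, both tabs sprung back out (within 1.5 mm), cover within 4 mm and 0.08 rad of the unit's centre and axis, level within 0.05 rad, at rest (value of joint each of pin_front, pin_back above 0.0035 m and value of joint each of tab_left, tab_right below 0.0015 m and horizontal distance between cover and unit below 0.004 m and angle between the x axis of cover and the x axis of unit, either way round below 0.08 rad and angle between cover's own z axis and vertical below 0.05 rad and linear speed of cover below 0.01 m/s); the robot touches nothing.
It fails at once if the cover is pulled or pressed against the grey base with more than 40 N (contact force between cover and spare above 40 N).
It fails at once if the unit is pressed, by the cover or the fingers, with more than 45 N (contact force between anything else and unit above 45 N).
It fails at once if the fingers squeeze or press the cover or its tabs with more than 80 N in all (40 N each) (contact force between the fingers and cover above 80 N).
It fails at once if the cover is tipped by more than 0.5 rad (angle between cover's own z axis and vertical above 0.5 rad).
It fails at once if a bystander is moved by more than 20 mm (distance of any of bobbin_a, bobbin_b, driver from where it was at the start of the episode above 0.02 m).
It also fails if it takes over 67 s, if anything falls off the work surface, if the arm or the gripper's body presses on something with over 40 N, if the wrist force passes 120 N, or if a joint passes its speed limit or range.

## Working session

There is one attempt and no reset: what is moved stays moved. The work goes in short steps, Python scripts to look and compute and a tool call to move; the robot and the scene stay as the last step left them, time stands still between calls to the robot, and variables do not carry over. Pictures are saved under pics/ and viewed, and the job is handed in when it is done.

Besides the shell and the picture viewer there is one more tool, called as name(argument=value, ...) on one line, values as JSON. play_rows: Moves the arm, as the interface text tells. Its arguments: {"type":"object","properties":{"translation":{"type":"array"},"turn":{"type":"array"},"fingers":{"type":"array"},"grip_force":{"type":"number"}},"required":["translation","turn","fingers"]}

```bash
ls; mkdir -p pics
python3 - <<'E'
from bench import ctrl
import cv2
print(ctrl.get_state())
for n in ["scene","top","wrist"]:
    i=ctrl.camera_info(n); print(n,i)
    cv2.imwrite(f"pics/{n}0.png",ctrl.get_image(n))
E
```

```text
pics
{'time': 0.0, 'joint_positions': array([-1.10388779,  0.32179839, -0.07006855,  1.45163922,  0.02259681,
        1.37080405, -0.05689674]), 'qd': array([-8.86683794e-04, -1.54801770e-04,  4.68079054e-04, -3.52576993e-04,
        2.11125255e-04,  7.22181074e-06,  2.84472532e-04]), 'joint_torque': array([-8.55374419e-04, -4.91280127e+01, -4.04374329e-01, -3.12531495e+01,
       -6.39276300e-02,  4.36198991e-02,  1.83174243e-04]), 'position': array([0.28418703, 0.5839832 , 0.22149533]), 'tool_rot': array([-1.54331732,  0.35541429, -0.354907  ]), 'ft_force': array([-0.49276752,  0.87744628, -0.01197729]), 'torque': array([-0.03621899, -0.02855183,  0.03876711]), 'grip_width': 1.0021707148528909}
scene {'camera_matrix': array([[542.85524238,   0.        , 325.70925154],
       [  0.        , 542.85524238, 231.68343358],
       [  0.        ,   0.        ,   1.        ]]), 'R': array([[-0.25707929,  0.96622987, -0.0176093 ],
       [ 0.64605324,  0.15828328, -0.74670048],
       [-0.71869705, -0.20333777, -0.66492729]]), 't': array([ 0.10755312, -0.30923367,  1.48526596])}
top {'camera_matrix': array([[549.42280247,   0.        , 321.58408908],
       [  0.        , 549.42280247, 239.73688827],
       [  0.        ,   0.        ,   1.        ]]), 'R': array([[-0.02915107, -0.9995434 , -0.00795017],
       [-0.994082  ,  0.02982263, -0.10445855],
       [ 0.10464795,  0.00485805, -0.99449746]]), 't': array([0.06063402, 0.56210928, 1.00340258])}
wrist {'camera_matrix': array([[372.06470647,   0.        , 321.23744237],
       [  0.        , 372.06470647, 239.87222851],
       [  0.        ,   0.        ,   1.        ]]), 'R': array([[ 0.43837817,  0.89878769, -0.00229652],
       [ 0.86761853, -0.42250576,  0.26215829],
       [ 0.23465435, -0.11691698, -0.96502215]]), 't': array([-0.64843652, -0.03138528,  0.39047825])}
```

View pics/scene0.png

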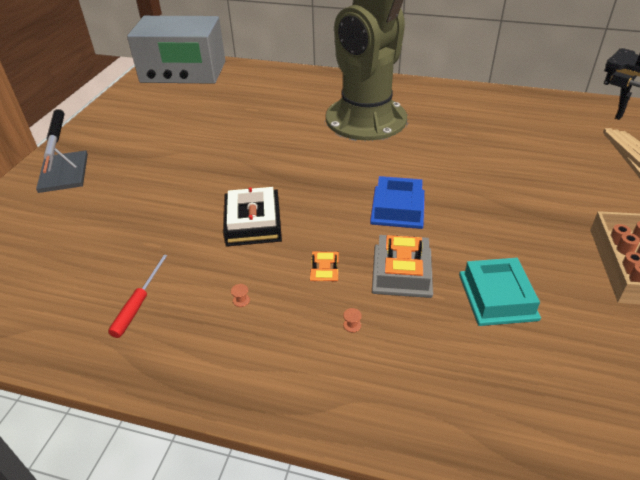

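View pics/top0.png

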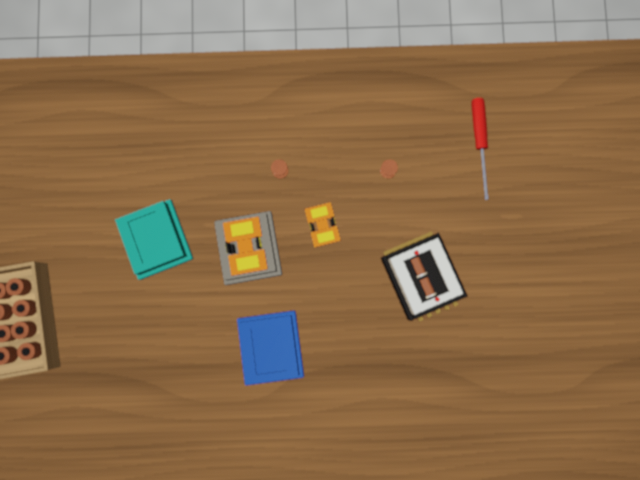

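View pics/wrist0.png

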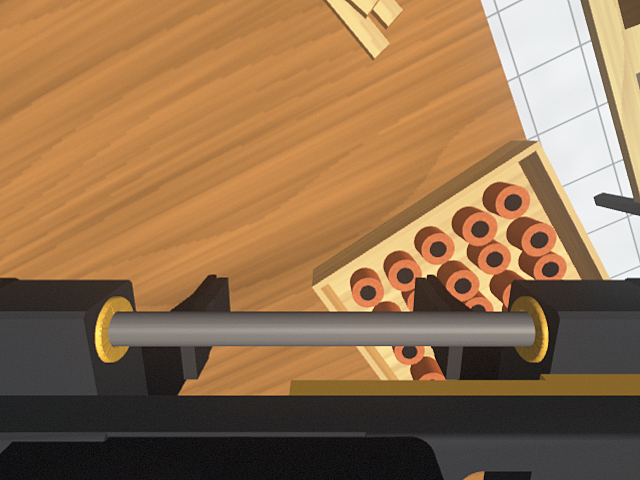

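Run:
```python
import cv2,numpy as np
t=cv2.imread("pics/top0.png");s=cv2.imread("pics/scene0.png")
a=cv2.resize(t[195:300,200:300],None,fx=4,fy=4,interpolation=cv2.INTER_CUBIC)
b=cv2.resize(t[225:330,375:475],None,fx=4,fy=4,interpolation=cv2.INTER_CUBIC)
cv2.imwrite("pics/ctop.png",np.hstack([a,b]))
a=cv2.resize(s[225:305,360:450],None,fx=4,fy=4,interpolation=cv2.INTER_CUBIC)
b=cv2.resize(s[175:255,210:300],None,fx=4,fy=4,interpolation=cv2.INTER_CUBIC)
cv2.imwrite("pics/cscene.png",np.hstack([a,b]))
```

```text
(no output)
```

View pics/ctop.png

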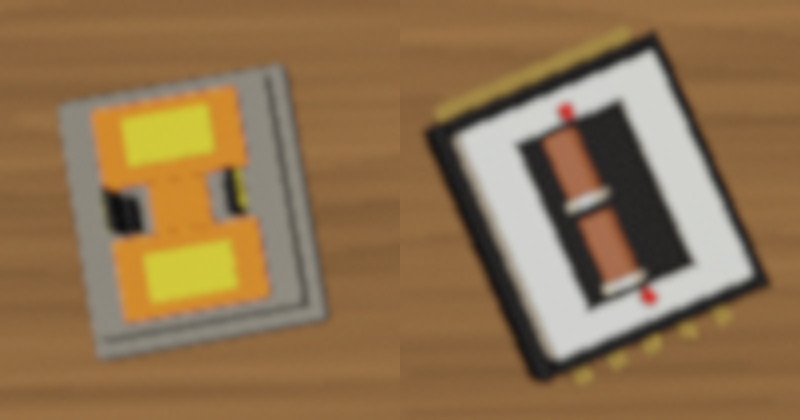

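View pics/cscene.png

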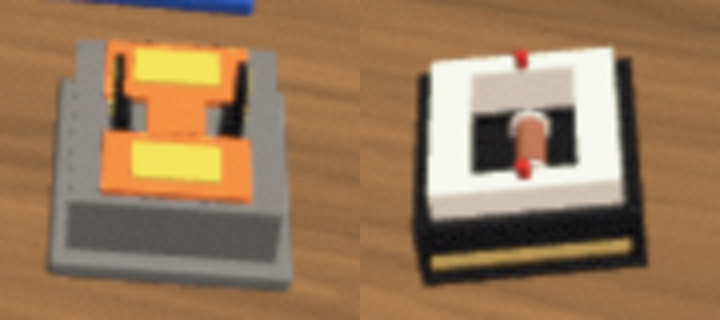

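```bash
cat > h.py <<'E'
import numpy as np,cv2
def ray(ci,px,z):
    K,R,t=np.array(ci["camera_matrix"]),np.array(ci["R"]),np.array(ci["t"])
    d=R.T@np.linalg.inv(K)@np.array([px[0],px[1],1.]); c=-R.T@t
    return c+d*(z-c[2])/d[2]
def proj(ci,X):
    v=ci["R"]@np.array(X)+ci["t"]; v=ci["camera_matrix"]@v; return v[:2]/v[2]
def tri(cis,pxs):
    A=[];b=[]
    A=np.zeros((3,3));b=np.zeros(3)
    for ci,px in zip(cis,pxs):
        R,t=ci["R"],ci["t"];d=R.T@np.linalg.inv(ci["camera_matrix"])@np.array([px[0],px[1],1.]);d/=np.linalg.norm(d);c=-R.T@t
        P=np.eye(3)-np.outer(d,d);A+=P;b+=P@c
    return np.linalg.solve(A,b)
def quad(mask):
    c=max(cv2.findContours(mask,cv2.RETR_EXTERNAL,cv2.CHAIN_APPROX_NONE)[0],key=cv2.contourArea)
    return c
E
python3 - <<'E'
from h import *
from bench import ctrl
ims={n:cv2.imread(f"pics/{n}0.png") for n in("top","scene")}
ci={n:ctrl.camera_info(n) for n in("top","scene")}
box={"top":{"cov":(195,300,200,300),"unit":(225,330,375,475)},"scene":{"cov":(225,305,360,450),"unit":(175,255,210,300)}}
def m(n,k,lo,hi):
    r=box[n][k];hsv=cv2.cvtColor(ims[n],cv2.COLOR_BGR2HSV)
    M=np.zeros(hsv.shape[:2],np.uint8);M[r[0]:r[1],r[2]:r[3]]=cv2.inRange(hsv,lo,hi)[r[0]:r[1],r[2]:r[3]];return M
def cen(M):
    y,x=np.nonzero(M);return x.mean(),y.mean(),len(x)
T=ci["top"]
def rect(M,z,name):
    c=quad(M);hull=cv2.convexHull(c)[:,0,:].astype(float)
    w=np.array([ray(T,p,z)[:2] for p in hull])
    r=cv2.minAreaRect((w*1000).astype(np.float32));print(name,r,np.round(cv2.boxPoints(r)).tolist())
O=m("top","cov",(8,190,150),(32,255,255)); rect(O,.049,"lid")
Y=m("top","cov",(25,150,120),(34,255,255))
n,l,st,ce=cv2.connectedComponentsWithStats(Y)
pads=[ce[i] for i in range(1,n) if st[i,4]>60];P=[ray(T,p,.049) for p in pads];print("yellow",[st[i,4] for i in range(1,n)],P)
if len(P)==2: print((P[0]+P[1])/2,np.arctan2(*(P[0]-P[1])[1::-1]))
W=m("top","unit",(0,0,140),(180,60,255)); 
for z in(.044,.050,.056): rect(W,z,"deck%g"%z)
for n in("top","scene"):
    R=m(n,"unit",(0,190,140),(5,255,255))|m(n,"unit",(172,190,140),(180,255,255))
    k,l,st,ce=cv2.connectedComponentsWithStats(R);print(n,st[1:,4],ce[1:])
    if n=="top":
        for z in (.052,.064):
            Q=[ray(T,ce[i],z) for i in range(1,k)];print(z,Q)
E
```

```text
lid ((555.1692504882812, 185.83041381835938), (94.95155334472656, 63.11887741088867), 8.759374618530273) [[503.0, 210.0], [513.0, 147.0], [607.0, 162.0], [597.0, 224.0]]
yellow [np.int32(245), np.int32(3), np.int32(3), np.int32(248)] [array([0.58716087, 0.19144186, 0.049     ]), array([0.52376979, 0.1817787 , 0.049     ])]
[0.55546533 0.18661028 0.049     ] 0.15127270003331153
deck0.044 ((489.7955627441406, -144.80120849609375), (112.48867797851562, 101.41954040527344), 21.4080753326416) [[419.0, -118.0], [456.0, -213.0], [561.0, -171.0], [524.0, -77.0]]
deck0.05 ((489.5927734375, -143.712890625), (111.82246398925781, 100.81890106201172), 21.408079147338867) [[419.0, -117.0], [456.0, -211.0], [560.0, -170.0], [523.0, -76.0]]
deck0.056 ((489.3898620605469, -142.62445068359375), (111.15619659423828, 100.21823120117188), 21.4080810546875) [[419.0, -116.0], [456.0, -210.0], [559.0, -169.0], [523.0, -76.0]]
top [] []
0.052 []
0.064 []
scene [3 4] [[250.  189. ]
 [250.5 217. ]]
```

```bash
cat >> h.py <<'E'
from scipy.spatial.transform import Rotation as Ro
def target_R(yaw,sgn):
    # jaw axis (tool z) along sgn * y-axis of object at yaw; tool y down
    z=sgn*np.array([-np.sin(yaw),np.cos(yaw),0]);y=np.array([0,0,-1.]);x=np.cross(y,z);return np.c_[x,y,z]
def plan(st,pos,yaw):
    R0=Ro.from_rotvec(st["tool_rot"]).as_matrix()
    best=min((target_R(yaw,s) for s in(1,-1)),key=lambda R:np.linalg.norm(Ro.from_matrix(R0.T@R).as_rotvec()))
    d=np.array(pos)-st["position"]
    print("t",round(st["time"],2),"pos",np.round(st["position"]*1000,1),"F",np.round(st["ft_force"],1),"w",round(st["grip_width"]*87,1))
    print("shift in tool mm",np.round(R0.T@d*1000,1),"turn",np.round(Ro.from_matrix(R0.T@best).as_rotvec(),3),"shift in final frame",np.round(best.T@d*1000,1))
E
python3 - <<'E'
from h import *
from bench import ctrl
s=ctrl.get_state()
print(Ro.from_rotvec(s["tool_rot"]).as_matrix().round(3))
plan(s,[.555,.186,.16],.151)
for y in(-1,1):
  R=target_R(.151,y);print(Ro.from_matrix(Ro.from_rotvec(s["tool_rot"]).as_matrix().T@R).as_rotvec())
# wrist cam offset in tool frame
i=ctrl.camera_info("wrist");c=-i["R"].T@i["t"];R0=Ro.from_rotvec(s["tool_rot"]).as_matrix();print(R0.T@(c-s["position"]),(i["R"]@R0).round(2))
E
```

```text
[[ 0.899 -0.001  0.437]
 [-0.437 -0.001  0.899]
 [ 0.    -1.    -0.001]]
t 0.15 pos [284.2 584.1 221.7] F [-0.1  0.   0.3] w 87.2
shift in tool mm [ 417.7   62.1 -239.5] turn [ 0.001 -0.604 -0.   ] shift in final frame [ 207.8   61.7 -434.3]
[4.50130152e-04 2.53788232e+00 1.83420591e-03]
[ 1.40129075e-03 -6.03709681e-01 -3.43888990e-04]
[-0.07143543 -0.16197652 -0.00039195] [[ 0.    0.    1.  ]
 [ 0.97 -0.26 -0.  ]
 [ 0.26  0.97 -0.  ]]
```

play_rows(translation=[[0,0,0],[0,0,0],[0,0,0],[0,0,0],[0,0,0],[10,0,-30],[12,0,-36],[12,0,-36],[12,0,-36],[12,0,-36]], turn=[[0,-0.121,0],[0,-0.121,0],[0,-0.121,0],[0,-0.121,0],[0,-0.12,0],[0,0,0],[0,0,0],[0,0,0],[0,0,0],[0,0,0]], fingers=[1,1,1,1,1,1,1,1,1,1])

```text
time: 0.98
position: [0.3684, 0.4194, 0.2222]
tool_rot: [-1.568, -0.119, 0.119]
ft_force: [0.7, -0.1, 1.1]
grip_width: 0.996
```

play_rows(translation=[[12,0,-36],[12,0,-36],[12,0,-36],[12,0,-36],[12,0,-36],[12,0,-36],[12,0,-24],[12,0,-20],[4,0,0],[0,0,0]], turn=[[0,0,0],[0,0,0],[0,0,0],[0,0,0],[0,0,0],[0,0,0],[0,0,0],[0,0,0],[0,0,0],[0,0,0]], fingers=[1,1,1,1,1,1,1,1,1,1])

```text
time: 1.82
position: [0.5069, 0.1779, 0.2223]
tool_rot: [-1.568, -0.116, 0.116]
ft_force: [-0.5, 0.1, -0.1]
grip_width: 0.996
```

Run:
```python
from h import *
from bench import ctrl
s=ctrl.get_state();plan(s,[.555,.186,.12],.151)
import pickle
i=ctrl.camera_info("wrist");im=ctrl.get_image("wrist");cv2.imwrite("pics/w1.png",im);pickle.dump(i,open("w1.pkl","wb"))
```

```text
t 1.82 pos [506.9 177.9 222.3] F [-0.5  0.1 -0.1] w 86.7
shift in tool mm [ 48.8 102.3   1. ] turn [ 0.    -0.003 -0.   ] shift in final frame [ 48.8 102.3   0.8]
```

View pics/w1.png

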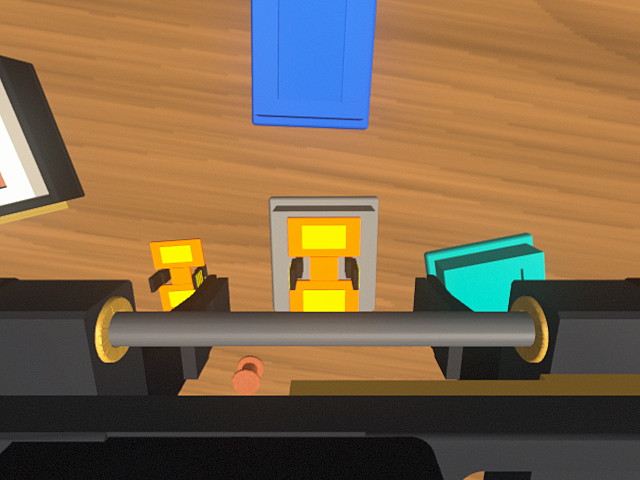

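```bash
cat >> h.py <<'E'
def yellow(im,ci,z,amin=150,show=True):
    hsv=cv2.cvtColor(im,cv2.COLOR_BGR2HSV)
    M=cv2.inRange(hsv,(26,150,150),(34,255,255))
    n,l,st,ce=cv2.connectedComponentsWithStats(M)
    for i in range(1,n):
        if st[i,4]>amin: print("yel",st[i],ce[i].round(1),(ray(ci,ce[i],z)*1000).round(1))
    return M
E
python3 - <<'E'
from h import *
import pickle
i=pickle.load(open("w1.pkl","rb"));im=cv2.imread("pics/w1.png")
yellow(im,i,.049)
h=cv2.cvtColor(im,cv2.COLOR_BGR2HSV);O=cv2.inRange(h,(8,180,150),(34,255,255))
for r in (225,235,245,300,305):
    x=np.nonzero(O[r,250:400])[0]+250;print(r,x.min(),x.max(),[(ray(i,(q,r),.049)*1000).round(1) for q in(x.min()-.5,x.max()+.5)])
G=cv2.inRange(h,(0,0,90),(180,60,200))
for r in (215,230,280,290): 
    x=np.nonzero(G[r,250:400])[0]+250;print(r,x.min(),x.max())
E
```

```text
yel [ 302  225   44   24 1022] [323.7 236.8] [522.7 181.9  49. ]
yel [160 245  33  18 494] [175.8 253.8] [559.5  46.4  49. ]
yel [169 290  27  17 266] [179.2 296.5] [602.7  51.5  49. ]
yel [303 290  42  22 902] [323.3 300.3] [586.2 191.   49. ]
225 288 359 [array([516.5, 147.2,  49. ]), array([506.7, 213. ,  49. ])]
235 288 359 [array([525.9, 148.3,  49. ]), array([516.1, 214.6,  49. ])]
245 288 359 [array([535.5, 149.5,  49. ]), array([525.7, 216.3,  49. ])]
300 290 357 [array([590.7, 158.3,  49. ]), array([581., 224.,  49.])]
305 290 357 [array([596., 159.,  49.]), array([586.2, 224.9,  49. ])]
215 270 377
230 270 376
280 272 375
290 273 374
```

play_rows(translation=[[12,10,0],[12,10,0],[12,10,0],[12.5,10,1],[0,20,0],[0,20,0],[0,15,0],[0,5,0],[0,0,0],[0,0,0]], turn=[[0,0,0],[0,0,0],[0,0,0],[0,0,0],[0,0,0],[0,0,0],[0,0,0],[0,0,0],[0,0,0],[0,0,0]], fingers=[1,1,1,1,1,1,1,1,1,1])

```text
time: 2.7
position: [0.5535, 0.1887, 0.1231]
tool_rot: [-1.567, -0.12, 0.12]
ft_force: [1.0, 0.3, -0.1]
grip_width: 1.002
```

Run:
```python
from h import *
from bench import ctrl
s=ctrl.get_state();plan(s,[.555,.1865,.053],.148)
import pickle
i=ctrl.camera_info("wrist");im=ctrl.get_image("wrist");cv2.imwrite("pics/w2.png",im);pickle.dump(i,open("w2.pkl","wb"))
yellow(im,i,.049)
```

```text
t 2.7 pos [553.5 188.7 123.1] F [ 1.   0.3 -0.1] w 87.2
shift in tool mm [ 1.1 70.1 -2.5] turn [-0.001  0.005  0.   ] shift in final frame [ 1.2 70.1 -2.4]
yel [ 286  187   65   35 2188] [317.8 204.1] [522.9 181.3  49. ]
yel [ 88 219  47  25 970] [111.2 231.1] [560.8  50.6  49. ]
yel [132 282  16  22 263] [138.9 292.5] [601.7  69.5  49. ]
yel [ 289  283   59   29 1709] [318. 297.] [586.4 191.   49. ]
```

View pics/w2.png

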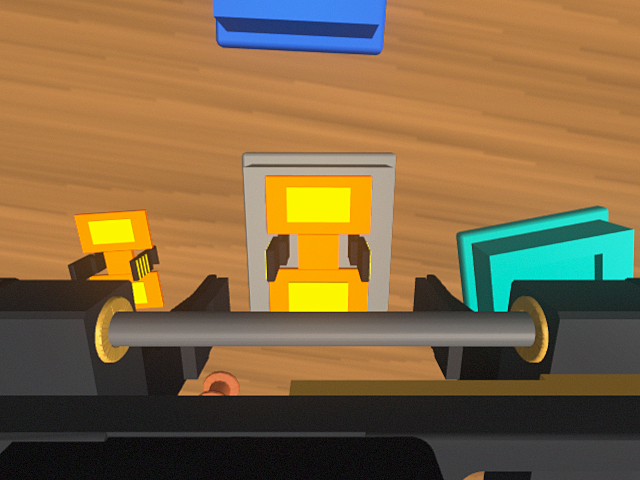

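play_rows(translation=[[1.2,10,-2.5],[0,12,0],[0,12,0],[0,12,0],[0,12,0],[0,8,0],[0,4,0],[0,0,0],[0,0,0],[0,0,0]], turn=[[0,0,0],[0,0,0],[0,0,0],[0,0,0],[0,0,0],[0,0,0],[0,0,0],[0,0,0],[0,0,0],[0,0,0]], fingers=[1,1,1,1,1,1,1,1,1,1], grip_force=20)

```text
time: 3.58
position: [0.5559, 0.1855, 0.0532]
tool_rot: [-1.567, -0.12, 0.118]
ft_force: [0.1, -0.6, 0.1]
grip_width: 0.998
```

Run:
```python
from h import *
from bench import ctrl
s=ctrl.get_state();plan(s,[.555,.1865,.053],.148)
im=ctrl.get_image("wrist");cv2.imwrite("pics/w3.png",im)
```

```text
t 3.58 pos [555.9 185.5  53.2] F [ 0.1 -0.6  0.1] w 86.9
shift in tool mm [-0.8  0.2  1.1] turn [-0.     0.003  0.001] shift in final frame [-0.8  0.2  1.1]
```

View pics/w3.png

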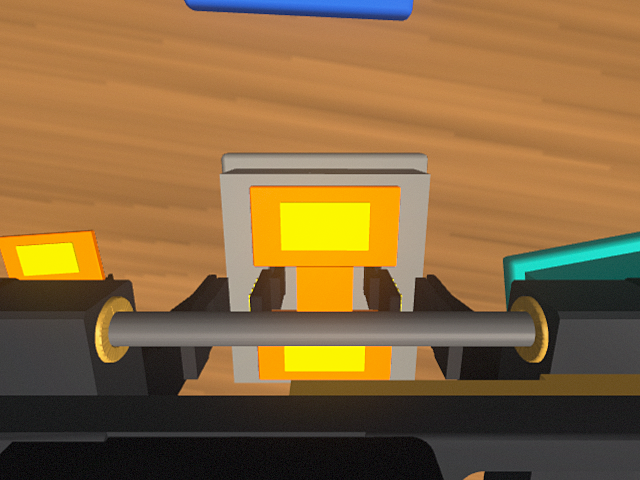

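play_rows(translation=[[-0.8,0,0.8],[0,0,0],[0,0,0],[0,0,0],[0,0,0],[0,0,0],[0,0,0],[0,0,0],[0,0,0],[0,0,0]], turn=[[0,0,0],[0,0,0],[0,0,0],[0,0,0],[0,0,0],[0,0,0],[0,0,0],[0,0,0],[0,0,0],[0,0,0]], fingers=[0.5,0.4,0.3,0.2,0.1,0,0,0,0,0], grip_force=20)

```text
time: 4.47
position: [0.5545, 0.186, 0.0528]
tool_rot: [-1.567, -0.119, 0.119]
ft_force: [-1.0, 0.4, 2.6]
grip_width: 0.532
```

Run:
```python
from h import *
from bench import ctrl
s=ctrl.get_state();plan(s,[.555,.1865,.053],.148)
im=ctrl.get_image("wrist");cv2.imwrite("pics/w4.png",im)
```

```text
t 4.47 pos [554.5 186.   52.8] F [-1.   0.4  2.6] w 46.3
shift in tool mm [ 0.6 -0.2  0.4] turn [-0.     0.003  0.   ] shift in final frame [ 0.6 -0.2  0.4]
```

View pics/w4.png

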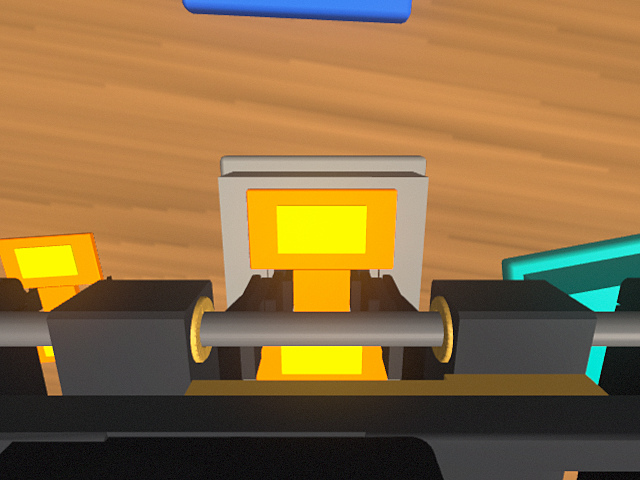

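play_rows(translation=[[0,-1,0],[0,-2,0],[0,-3,0],[0,-3,0],[0,-3,0],[0,-3,0],[0,-4,0],[0,-4,0],[0,-4,0],[0,-4,0]], turn=[[0,0,0],[0,0,0],[0,0,0],[0,0,0],[0,0,0],[0,0,0],[0,0,0],[0,0,0],[0,0,0],[0,0,0]], fingers=[0,0,0,0,0,0,0,0,0,0], grip_force=25)

```text
time: 5.35
position: [0.5545, 0.186, 0.0841]
tool_rot: [-1.567, -0.119, 0.119]
ft_force: [0.2, 0.3, -1.5]
grip_width: 0.531
```

play_rows(translation=[[0,-6,0],[0,-8,0],[0,-8,0],[0,-8,0],[0,-8,0],[0,-6,0],[0,-4,0],[0,0,0],[0,0,0],[0,0,0]], turn=[[0,0,0],[0,0,0],[0,0,0],[0,0,0],[0,0,0],[0,0,0],[0,0,0],[0,0,0],[0,0,0],[0,0,0]], fingers=[0,0,0,0,0,0,0,0,0,0])

```text
time: 6.18
position: [0.5541, 0.1858, 0.1312]
tool_rot: [-1.568, -0.118, 0.119]
ft_force: [-0.0, -0.6, -1.1]
grip_width: 0.532
```

Run:
```python
from h import *
from bench import ctrl
s=ctrl.get_state();plan(s,[.489,-.143,.16],.38)
import pickle
i=ctrl.camera_info("wrist");im=ctrl.get_image("wrist");cv2.imwrite("pics/w5.png",im);pickle.dump(i,open("w5.pkl","wb"))
cv2.imwrite("pics/scene5.png",ctrl.get_image("scene")[120:330,180:480])
```

```text
t 6.18 pos [554.1 185.8 131.2] F [-0.  -0.6 -1.1] w 46.3
shift in tool mm [-113.9  -28.7 -315.3] turn [ 0.    -0.229 -0.001] shift in final frame [-182.4  -28.8 -281.2]
```

View pics/w5.png

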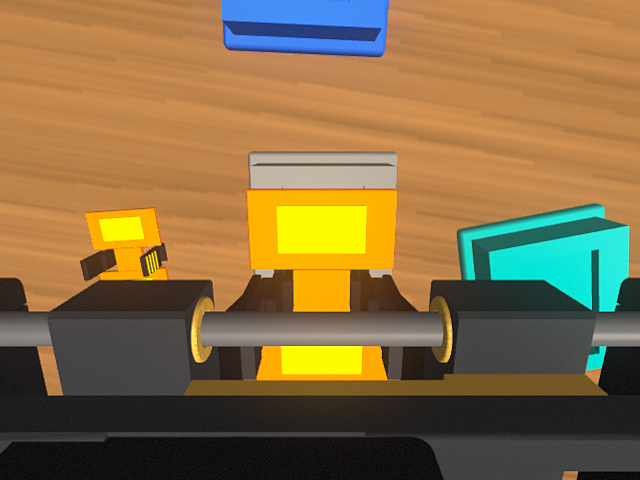

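View pics/scene5.png

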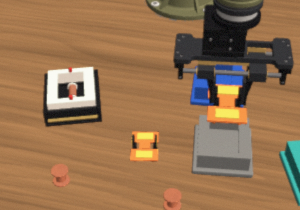

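play_rows(translation=[[0,-25,0],[0,-25,0],[0,-25,0],[-12,-25,-20],[-12,-19,-30],[-12,0,-35],[-12,0,-35],[-12,0,-35],[-12,0,-35],[0,0,-35]], turn=[[0,-0.115,0],[0,-0.115,0],[0,0,0],[0,0,0],[0,0,0],[0,0,0],[0,0,0],[0,0,0],[0,0,0],[0,0,0]], fingers=[0,0,0,0,0,0,0,0,0,0])

```text
time: 7.12
position: [0.5697, -0.0526, 0.2508]
tool_rot: [-1.55, -0.297, 0.299]
ft_force: [0.3, -0.0, -1.8]
grip_width: 0.531
```

play_rows(translation=[[0,0,-30],[0,0,-20],[0,0,-5],[0,0,0],[0,0,0],[0,0,0],[0,0,0],[0,0,0],[0,0,0],[0,0,0]], turn=[[0,0,0],[0,0,0],[0,0,0],[0,0,0],[0,0,0],[0,0,0],[0,0,0],[0,0,0],[0,0,0],[0,0,0]], fingers=[0,0,0,0,0,0,0,0,0,0])

```text
time: 7.95
position: [0.5917, -0.1002, 0.2507]
tool_rot: [-1.55, -0.3, 0.3]
ft_force: [1.1, -0.4, -1.6]
grip_width: 0.53
```

Run:
```python
from h import *
from bench import ctrl
s=ctrl.get_state();plan(s,[.489,-.143,.16],.38)
import pickle
i=ctrl.camera_info("wrist");im=ctrl.get_image("wrist");cv2.imwrite("pics/w6.png",im);pickle.dump((i,s),open("w6.pkl","wb"))
```

```text
t 7.95 pos [ 591.7 -100.2  250.7] F [ 1.1 -0.4 -1.6] w 46.1
shift in tool mm [-111.3   90.7   -1.5] turn [-0.     0.002  0.   ] shift in final frame [-111.3   90.7   -1.7]
```

View pics/w6.png

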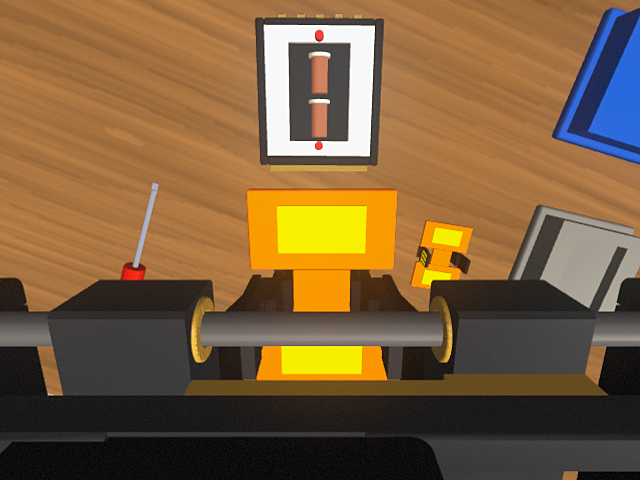

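```bash
cat >> h.py <<'E'
def lines4(cont):
    # fit 4 edges of a quad contour, return corners (sub-pixel)
    ap=cv2.boxPoints(cv2.minAreaRect(cont)); 
    p=cont[:,0,:].astype(float); L=[]
    for k in range(4):
        a,b=ap[k],ap[(k+1)%4];u=(b-a)/np.linalg.norm(b-a);n=np.array([-u[1],u[0]])
        t=(p-a)@u/np.linalg.norm(b-a);e=abs((p-a)@n)
        q=p[(t>.12)&(t<.88)&(e<7)].astype(np.float32)
        vx,vy,x0,y0=cv2.fitLine(q,cv2.DIST_HUBER,0,.01,.01).ravel();L.append(np.cross([x0,y0,1],[x0+vx,y0+vy,1]))
    c=[np.cross(L[k-1],L[k]) for k in range(4)];return np.array([v[:2]/v[2] for v in c])
def deck(im,ci,roi,zs=(.044,.05,.056)):
    x0,y0,x1,y1=roi
    hsv=cv2.cvtColor(im,cv2.COLOR_BGR2HSV);M=np.zeros(im.shape[:2],np.uint8)
    M[y0:y1,x0:x1]=cv2.inRange(hsv,(0,0,215),(180,40,255))[y0:y1,x0:x1]
    cs,hi=cv2.findContours(M,cv2.RETR_CCOMP,cv2.CHAIN_APPROX_NONE)
    k=max(range(len(cs)),key=lambda k:cv2.contourArea(cs[k]));out=lines4(cs[k])
    hs=[j for j in range(len(cs)) if hi[0][j][3]==k];h=max(hs,key=lambda j:cv2.contourArea(cs[j]));inn=lines4(cs[h])
    for nm,q in(("outer",out),("inner",inn)):
        print(nm,q.round(1).tolist())
        for z in zs:
            w=np.array([ray(ci,p,z)[:2] for p in q])*1000
            e=[np.linalg.norm(w[k]-w[(k+1)%4]) for k in range(4)]
            k=0 if e[0]+e[2]>e[1]+e[3] else 1
            v=(w[(k+1)%4]-w[k])-(w[(k+3)%4]-w[(k+2)%4]);yaw=np.arctan2(v[1],v[0]);yaw=(yaw+np.pi/2)%np.pi-np.pi/2
            print("  z",z,"c",w.mean(0).round(1),"sizes",np.round(e,1),"yaw",yaw.round(4))
    return out,inn
E
python3 - <<'E'
from h import *
import pickle
i,s=pickle.load(open("w6.pkl","rb"));im=cv2.imread("pics/w6.png")
o,n=deck(im,i,(240,10,400,175))
hsv=cv2.cvtColor(im,cv2.COLOR_BGR2HSV)
M=cv2.inRange(hsv,(0,200,120),(6,255,255))|cv2.inRange(hsv,(174,200,120),(180,255,255));M[175:]=0
k,l,st,ce=cv2.connectedComponentsWithStats(M)
for j in range(1,k):
  if st[j,4]>10: print(st[j],ce[j],[(ray(i,ce[j],z)*1000).round(1) for z in(.052,.058,.064)])
# cover in hand: yellow pads in tool frame
R=Ro.from_rotvec(s["tool_rot"]).as_matrix()
z=s["position"][2]-.053+.049
Y=yellow(im,i,z)
for c in ([321.5,229.5],[321.5,345]):
  print(R.T@(ray(i,c,z)-s["position"])*1000)
E
```

```text
outer [[264.2, 24.5], [373.8, 26.4], [368.5, 155.3], [268.2, 153.6]]
  z 0.044 c [ 487.7 -144.8] sizes [ 97.3 111.8  97.  111.7] yaw 0.3742
  z 0.05 c [ 488.4 -144.5] sizes [ 95.7 110.   95.4 109.9] yaw 0.3742
  z 0.056 c [ 489.  -144.2] sizes [ 94.1 108.2  93.8 108. ] yaw 0.3742
inner [[288.9, 150.9], [286.9, 31.2], [351.3, 30.9], [348.5, 144.1]]
  z 0.044 c [ 486.7 -145.1] sizes [103.8  57.3  97.6  57.6] yaw 0.3752
  z 0.05 c [ 487.4 -144.8] sizes [102.1  56.4  96.1  56.7] yaw 0.3752
  z 0.056 c [ 488.  -144.5] sizes [100.4  55.4  94.5  55.8] yaw 0.3752
[315  30   8  10  29] [318.89655172  34.06896552] [array([ 444., -162.,   52.]), array([ 445.4, -161.4,   58. ]), array([ 446.7, -160.9,   64. ])]
[315 143   7   7  28] [317.85714286 145.92857143] [array([ 532.4, -127.8,   52. ]), array([ 532.3, -127.8,   58. ]), array([ 532.1, -127.8,   64. ])]
yel [ 277  206   90   47 4147] [321.3 228.9] [ 562.2 -112.5  246.7]
yel [432 228  31  18 420] [446.8 236.5] [544.  -57.5 246.7]
yel [422 270  29  15 271] [434.1 276.3] [563.7 -54.2 246.7]
yel [ 282  346   80   28 2234] [321.4 359.5] [625.3 -87.2 246.7]
[-31.72136882   3.98966216  -0.36033367]
[27.76266789  4.00895129 -0.40585149]
```

Run:
```python
from h import *
from bench import ctrl
plan(ctrl.get_state(),[.4885,-.1446,.125],.374)
```

```text
t 8.0 pos [ 591.8 -100.3  250.7] F [-0.3 -0.6 -1.5] w 45.9
shift in tool mm [-112.4  125.7   -2.6] turn [-0.     0.008  0.   ] shift in final frame [-112.3  125.7   -3.5]
```

play_rows(translation=[[-12,10,-3.5],[-20,20,0],[-20,20,0],[-20,20,0],[-20,20,0],[-15,20,0],[-5.4,12,0],[0,3.7,0],[0,0,0],[0,0,0]], turn=[[0,0.008,0],[0,0,0],[0,0,0],[0,0,0],[0,0,0],[0,0,0],[0,0,0],[0,0,0],[0,0,0],[0,0,0]], fingers=[0,0,0,0,0,0,0,0,0,0])

```text
time: 8.83
position: [0.4896, -0.1448, 0.1257]
tool_rot: [-1.551, -0.295, 0.292]
ft_force: [-0.0, 0.4, -1.4]
grip_width: 0.532
```

Run:
```python
from h import *
from bench import ctrl
plan(ctrl.get_state(),[.4885,-.1446,.093],.374)
im=ctrl.get_image("wrist");cv2.imwrite("pics/w7.png",im)
im=ctrl.get_image("scene");cv2.imwrite("pics/s7.png",cv2.resize(im[120:270,180:340],None,fx=4,fy=4))
```

```text
t 8.83 pos [ 489.6 -144.8  125.7] F [-0.   0.4 -1.4] w 46.3
shift in tool mm [-1.  32.7  0.6] turn [ 0.001 -0.     0.002] shift in final frame [-1.  32.7  0.6]
```

View pics/w7.png

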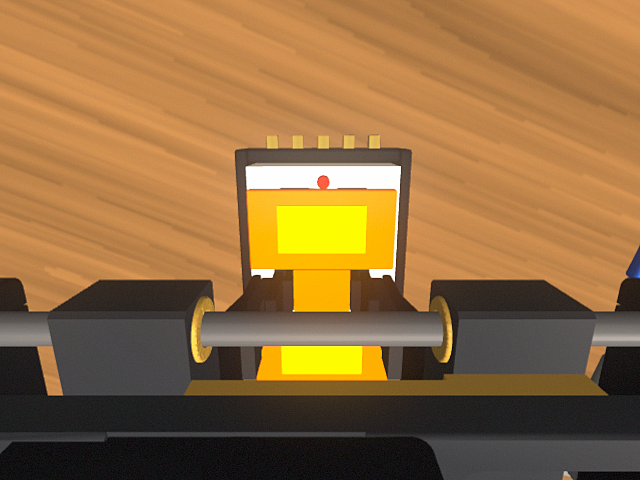

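View pics/s7.png

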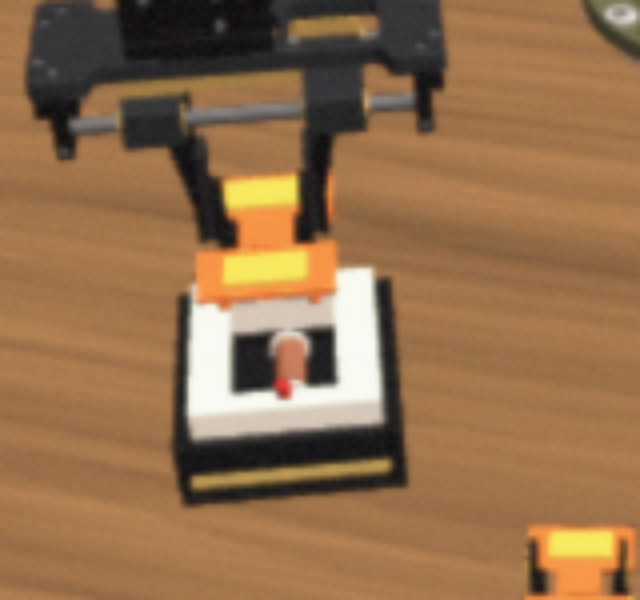

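play_rows(translation=[[-1,0,0.6],[0,5,0],[0,8,0],[0,8,0],[0,5,0],[0,4,0],[0,0,0],[0,0,0],[0,0,0],[0,0,0]], turn=[[0,0,0],[0,0,0],[0,0,0],[0,0,0],[0,0,0],[0,0,0],[0,0,0],[0,0,0],[0,0,0],[0,0,0]], fingers=[0,0,0,0,0,0,0,0,0,0])

```text
time: 9.77
position: [0.4876, -0.145, 0.0952]
tool_rot: [-1.551, -0.293, 0.292]
ft_force: [0.0, -0.2, -1.5]
grip_width: 0.532
```

Run:
```python
from h import *
from bench import ctrl
s=ctrl.get_state();plan(s,[.4885,-.1446,.080],.374)
i=ctrl.camera_info("wrist");im=ctrl.get_image("wrist");cv2.imwrite("pics/w8.png",im)
hsv=cv2.cvtColor(im,cv2.COLOR_BGR2HSV)
M=cv2.inRange(hsv,(0,200,120),(6,255,255))|cv2.inRange(hsv,(174,200,120),(180,255,255));M[195:]=0
k,l,st,ce=cv2.connectedComponentsWithStats(M)
for j in range(1,k):
  if st[j,4]>10: print(st[j],ce[j],[(ray(i,ce[j],z)*1000).round(1) for z in(.052,.058,.064)])
W=cv2.inRange(hsv,(0,0,200),(180,45,255))
for r in(165,175,182,190): 
    x=np.nonzero(W[r])[0];print(r,x.min(),x.max(),[(ray(i,(q,r),.05)*1000).round(1) for q in(x.min()-.5,x.max()+.5)]) if len(x) else None
```

```text
t 9.77 pos [ 487.6 -145.    95.2] F [ 0.  -0.2 -1.5] w 46.3
shift in tool mm [ 0.9 15.2  0. ] turn [ 0.    -0.001  0.001] shift in final frame [ 1.  15.2  0. ]
175 234 410 [array([ 456.4, -209.6,   50. ]), array([ 420.9, -118.8,   50. ])]
182 234 410 [array([ 460. , -208.5,   50. ]), array([ 424.4, -117.2,   50. ])]
190 234 409 [array([ 464.3, -207.1,   50. ]), array([ 428.6, -115.8,   50. ])]
```

View pics/w8.png

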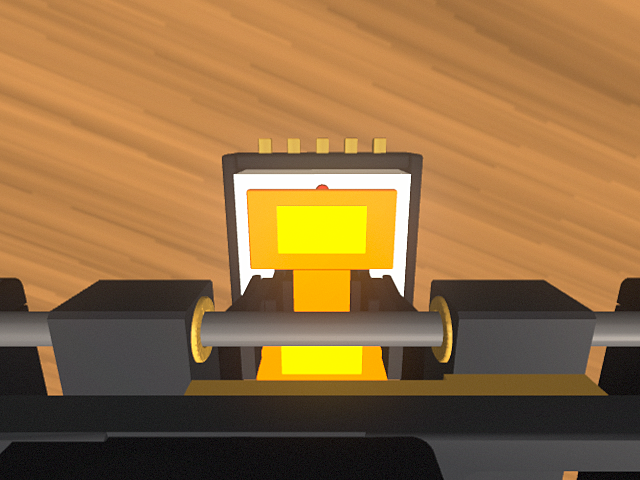

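play_rows(translation=[[0.9,0,0],[0,2,0],[0,2,0],[0,2,0],[0,2,0],[0,2,0],[0,2,0],[0,0,0],[0,0,0],[0,0,0]], turn=[[0,0,0],[0,0,0],[0,0,0],[0,0,0],[0,0,0],[0,0,0],[0,0,0],[0,0,0],[0,0,0],[0,0,0]], fingers=[0,0,0,0,0,0,0,0,0,0])

```text
time: 10.65
position: [0.4882, -0.1446, 0.0829]
tool_rot: [-1.551, -0.293, 0.293]
ft_force: [0.3, -0.2, -0.8]
grip_width: 0.532
```

play_rows(translation=[[0,1,0],[0,1,0],[0,1,0],[0,1,0],[0,1,0],[0,1,0],[0,1,0],[0,1,0],[0,0,0],[0,0,0]], turn=[[0,0,0],[0,0,0],[0,0,0],[0,0,0],[0,0,0],[0,0,0],[0,0,0],[0,0,0],[0,0,0],[0,0,0]], fingers=[0,0,0,0,0,0,0,0,0,0])

```text
time: 11.48
position: [0.4881, -0.1446, 0.0748]
tool_rot: [-1.551, -0.293, 0.293]
ft_force: [-0.1, -0.0, -1.3]
grip_width: 0.531
```

Run:
```python
from h import *
from bench import ctrl
s=ctrl.get_state();plan(s,[.4885,-.1446,.080],.374);print(s["torque"])
im=ctrl.get_image("scene");cv2.imwrite("pics/s9.png",cv2.resize(im[120:270,180:340],None,fx=4,fy=4))
```

```text
t 11.48 pos [ 488.1 -144.6   74.8] F [-0.1 -0.  -1.3] w 46.2
shift in tool mm [ 0.4 -5.2 -0.2] turn [-0.    -0.001 -0.   ] shift in final frame [ 0.4 -5.2 -0.2]
[0.04136872 0.02702614 0.00414937]
```

View pics/s9.png

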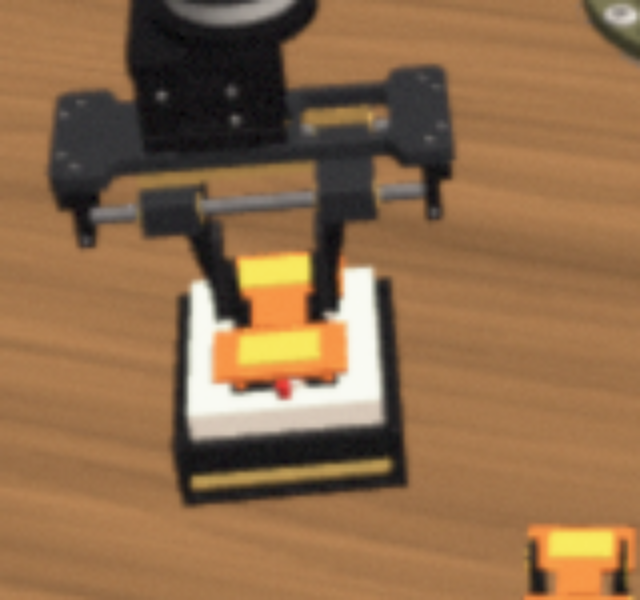

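play_rows(translation=[[0,1,0],[0,1,0],[0,1,0],[0,1,0],[0,0.5,0],[0,0.5,0],[0,0,0],[0,0,0],[0,0,0],[0,0,0]], turn=[[0,0,0],[0,0,0],[0,0,0],[0,0,0],[0,0,0],[0,0,0],[0,0,0],[0,0,0],[0,0,0],[0,0,0]], fingers=[0,0,0,0,0,0,0,0,0,0])

```text
time: 12.37
position: [0.488, -0.1445, 0.0699]
tool_rot: [-1.551, -0.293, 0.293]
ft_force: [-0.6, 0.5, -0.6]
grip_width: 0.531
```

play_rows(translation=[[0,0.5,0],[0,0.5,0],[0,0.5,0],[0,0.5,0],[0,0.5,0],[0,0.5,0],[0,0,0],[0,0,0],[0,0,0],[0,0,0]], turn=[[0,0,0],[0,0,0],[0,0,0],[0,0,0],[0,0,0],[0,0,0],[0,0,0],[0,0,0],[0,0,0],[0,0,0]], fingers=[0,0,0,0,0,0,0,0,0,0])

```text
time: 13.2
position: [0.4881, -0.1445, 0.0669]
tool_rot: [-1.551, -0.293, 0.293]
ft_force: [-1.8, 0.9, 1.0]
grip_width: 0.528
```

play_rows(translation=[[0,0.5,0],[0,0.5,0],[0,0.5,0],[0,0.5,0],[0,0.5,0],[0,0.5,0],[0,0,0],[0,0,0],[0,0,0],[0,0,0]], turn=[[0,0,0],[0,0,0],[0,0,0],[0,0,0],[0,0,0],[0,0,0],[0,0,0],[0,0,0],[0,0,0],[0,0,0]], fingers=[0,0,0,0,0,0,0,0,0,0])

```text
time: 14.03
position: [0.4881, -0.1445, 0.0639]
tool_rot: [-1.551, -0.293, 0.293]
ft_force: [-1.8, 0.6, 2.9]
grip_width: 0.529
```

play_rows(translation=[[0,0.4,0],[0,0.4,0],[0,0.4,0],[0,0.4,0],[0,0.4,0],[0,0,0],[0,0,0],[0,0,0],[0,0,0],[0,0,0]], turn=[[0,0,0],[0,0,0],[0,0,0],[0,0,0],[0,0,0],[0,0,0],[0,0,0],[0,0,0],[0,0,0],[0,0,0]], fingers=[0,0,0,0,0,0,0,0,0,0])

```text
time: 14.87
position: [0.4881, -0.1445, 0.0622]
tool_rot: [-1.551, -0.293, 0.293]
ft_force: [-3.8, 0.5, 5.3]
grip_width: 0.533
```

Run:
```python
from h import *
from bench import ctrl
s=ctrl.get_state();plan(s,[.4885,-.1446,.06],.374);print(s["torque"])
im=ctrl.get_image("scene");cv2.imwrite("pics/s10.png",cv2.resize(im[160:250,200:310],None,fx=6,fy=6,interpolation=cv2.INTER_CUBIC))
print(ctrl.get_state()["ft_force"])
im=ctrl.get_image("wrist");cv2.imwrite("pics/w10.png",im)
```

```text
t 14.87 pos [ 488.1 -144.5   62.2] F [-3.8  0.5  5.3] w 46.3
shift in tool mm [ 0.3  2.2 -0.2] turn [-0.    -0.001  0.   ] shift in final frame [ 0.3  2.2 -0.2]
[0.31857922 0.77833073 0.01794274]
[-2.91315965  2.09579322  6.12952399]
```

View pics/s10.png

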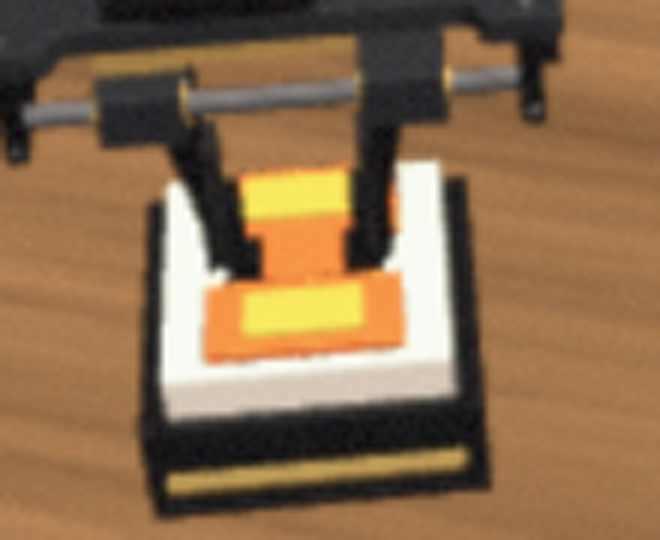

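View pics/w10.png

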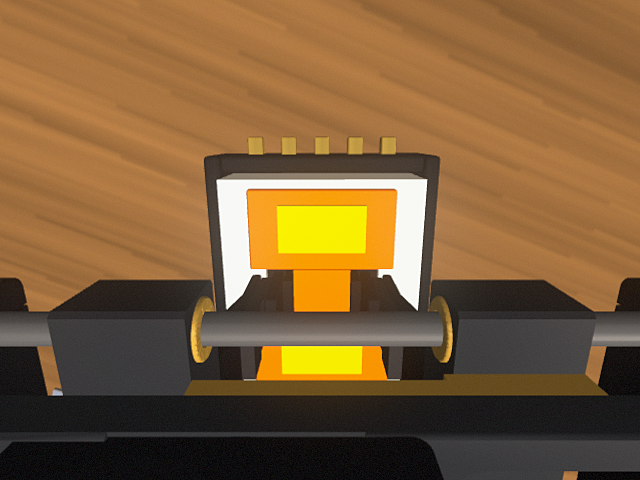

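play_rows(translation=[[-0.3,0,0],[-0.3,0,0],[0,0.3,0],[0,0.3,0],[0,0.3,0],[0,0.3,0],[0,0,0],[0,0,0],[0,0,0],[0,0,0]], turn=[[0,0,0],[0,0,0],[0,0,0],[0,0,0],[0,0,0],[0,0,0],[0,0,0],[0,0,0],[0,0,0],[0,0,0]], fingers=[0,0,0,0,0,0,0,0,0,0])

```text
time: 15.8
position: [0.4882, -0.1446, 0.0621]
tool_rot: [-1.55, -0.294, 0.292]
ft_force: [-5.0, 2.5, 12.7]
grip_width: 0.531
```

play_rows(translation=[[0,0,0],[0,0,0],[0,0,0],[0,0,0],[0,0,0],[0,0,0],[0,0,0],[0,0,0],[0,0,0],[0,0,0]], turn=[[0,0,0],[0,0,0],[0,0,0],[0,0,0],[0,0,0],[0,0,0],[0,0,0],[0,0,0],[0,0,0],[0,0,0]], fingers=[0.15,0.2,0.3,0.4,0.6,0.8,1,1,1,1])

```text
time: 16.63
position: [0.4875, -0.1448, 0.0604]
tool_rot: [-1.551, -0.293, 0.293]
ft_force: [-0.3, -0.6, -0.5]
grip_width: 0.983
```

Run:
```python
from h import *
from bench import ctrl
s=ctrl.get_state();plan(s,[.4885,-.1446,.16],.374)
im=ctrl.get_image("wrist");cv2.imwrite("pics/w11.png",im)
```

```text
t 16.63 pos [ 487.5 -144.8   60.4] F [-0.3 -0.6 -0.5] w 85.5
shift in tool mm [  1.  -99.6  -0.2] turn [ 0.    -0.001 -0.   ] shift in final frame [  1.  -99.6  -0.2]
```

View pics/w11.png

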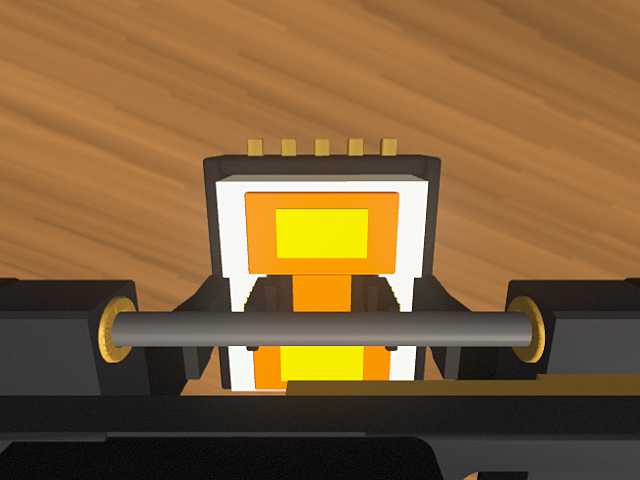

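play_rows(translation=[[0,-3,0],[0,-6,0],[0,-10,0],[0,-15,0],[0,-20,0],[0,-20,0],[10,-20,0],[10,-10,0],[10,0,0],[0,0,0]], turn=[[0,0,0],[0,0,0],[0,0,0],[0,0,0],[0,0,0],[0,0,0],[0,0,0],[0,0,0],[0,0,0],[0,0,0]], fingers=[1,1,1,1,1,1,1,1,1,1])

```text
time: 17.52
position: [0.5177, -0.1327, 0.1657]
tool_rot: [-1.551, -0.297, 0.292]
ft_force: [0.3, 0.3, -0.6]
grip_width: 0.998
```

Run:
```python
from h import *
from bench import ctrl
s=ctrl.get_state();plan(s,[.4885,-.1446,.16],.374)
i=ctrl.camera_info("wrist");im=ctrl.get_image("wrist");cv2.imwrite("pics/w12.png",im);import pickle;pickle.dump((i,s),open("w12.pkl","wb"))
yellow(im,i,.061)
im=ctrl.get_image("scene");cv2.imwrite("pics/s12.png",cv2.resize(im[160:250,200:310],None,fx=6,fy=6,interpolation=cv2.INTER_CUBIC));cv2.imwrite("pics/scene12.png",im)
im=ctrl.get_image("top");cv2.imwrite("pics/top12.png",im)
```

```text
t 17.52 pos [ 517.7 -132.7  165.7] F [ 0.3  0.3 -0.6] w 86.8
shift in tool mm [-31.5   5.7  -0.4] turn [0.001 0.001 0.003] shift in final frame [-31.5   5.7  -0.5]
yel [ 292  133   59   34 1917] [321.5 149. ] [ 457.6 -156.7   61. ]
yel [ 294  224   55   30 1629] [320.9 238.6] [ 517.9 -133.5   61. ]
```

View pics/w12.png

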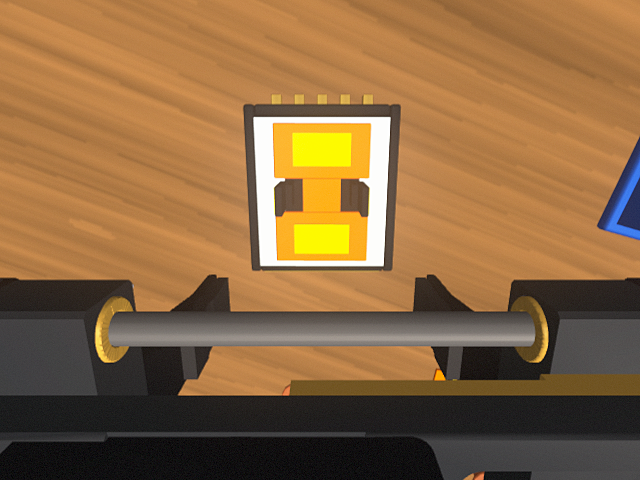

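View pics/s12.png

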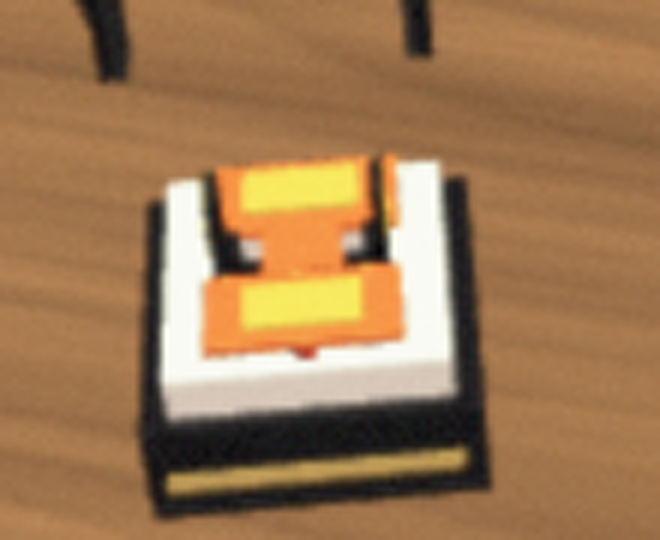

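Run:
```python
from h import *
from bench import ctrl
ci=ctrl.camera_info("scene")
s10=cv2.imread("pics/s10.png");s12=cv2.imread("pics/s12.png")
def pads(im,s=6,x0=200,y0=160):
    h=cv2.cvtColor(im,cv2.COLOR_BGR2HSV);M=cv2.inRange(h,(22,120,180),(34,255,255))
    k,l,st,ce=cv2.connectedComponentsWithStats(M)
    return [((ce[j]+.5)/s+[x0,y0]-.5) for j in range(1,k) if st[j,4]>1500]
def edge(im):
    h=cv2.cvtColor(im,cv2.COLOR_BGR2HSV);M=cv2.inRange(h,(3,150,150),(34,255,255))
    return np.mean([np.nonzero(M[:,c])[0].max() for c in list(range(220,285))+list(range(330,390))])/6
a,b=pads(s10),pads(s12);print(a,b)
print("edge",edge(s10),edge(s12))
c=np.array([.4885,-.1446]);u=np.array([np.cos(.374),np.sin(.374)])
for z in(.058,.061,.066): print(z,[proj(ci,[*(c+k*32*u/1000),z]).round(2) for k in(-1,1)])
# triangulate wrist/top/scene
import pickle
i,s=pickle.load(open("w12.pkl","rb"))
W=[(321.5,149.0),(320.9,238.6)]
t=cv2.imread("pics/top12.png");M=yellow(t,ctrl.camera_info("top"),.061,60)
for k in range(2):
    bb=min(b,key=lambda q:abs(q[1]-(b[0][1] if k==0 else b[-1][1])))
    print("tri w+scene",(tri([i,ci],[W[k],bb])*1000).round(1))
```

```text
[array([248.89482021, 192.17557393]), array([250.02043086, 211.21876452])] [array([249.51906416, 190.94620584]), array([249.83272241, 210.02894459])]
edge 58.72666666666667 57.528
0.058 [array([248.97, 193.44]), array([249.24, 212.59])]
0.061 [array([248.81, 192.31]), array([249.07, 211.45])]
0.066 [array([248.54, 190.43]), array([248.8 , 209.54])]
yel [311 207  16  11 120] [318.9 211.8] [612.   47.2  61. ]
yel [318 231  16  11 123] [325.4 236.4] [566.3  36.8  61. ]
yel [410 251  21  18 218] [420.4 259.4] [ 519.1 -134.2   61. ]
yel [423 284  24  18 256] [434.5 292.4] [ 459.  -156.8   61. ]
tri w+scene [ 457.1 -155.9   63.4]
tri w+scene [ 516.8 -132.7   63.4]
```

Run:
```python
from bench import ctrl
import numpy as np,cv2
d=cv2.absdiff(cv2.imread("pics/top12.png"),cv2.imread("pics/top0.png")).max(2)
print("diff driver/bobbin regions",d[90:205,465:495].max(),d[155:182,265:400].max())
s=ctrl.get_state();print(s["time"],s["ft_force"])
print(ctrl.close_job())
```

```text
diff driver/bobbin regions 102 5
17.6667 [-0.11588732  0.25896709  0.50447179]
the job is handed in; nothing more can be done
None
```

Run:
```python
import cv2,numpy as np
a=cv2.imread("pics/top0.png");b=cv2.imread("pics/top12.png")
d=cv2.absdiff(a,b).max(2)[90:205,465:495];y,x=np.nonzero(d>30);print(len(x),y.min()+90,y.max()+90,x.min()+465,x.max()+465)
```

```text
647 175 204 465 494
```

I squeezed both tabs of the orange cover on the grey base, lifted it off, and pressed it down onto the wound unit's white deck. I then opened the fingers and backed off, and handed the job in at 17.7 s. No verdict was reported, so these are only my own checks.

- **Squeeze and lift:** the fingers closed to 46 mm at a 20 N grip, so both tabs were at their stops. I carried the cover at 25 N, and the lift showed no more than the cover's weight.
- **Pressing home:** the pins met the lid at about the expected force. The cover stopped hard with the lid underside about 53 mm above the bench, at about 14 N pressing force and with a sideways force of about 5 N.
- **Latching:** after release the cover rose about 3 mm, equally at both ends, as it should when the hooks hold. Just resting on the pins would have given 8 mm. In the pictures both tabs looked sprung back out and the lid looked level. I did not pull on it to test.
- **Position:** the cover is about 1 mm off the unit's centre and within about 0.01 rad of its axis. The gripper is clear, touching nothing.
- **Height disagreement:** one two-camera measurement put the lid top at 63 mm, against the 61 mm expected for a latched cover. That is about the 2 mm calibration error, and below the 66 mm of a resting cover.
- **Bystanders:** in the top view the bobbins and the screwdriver's handle are unchanged from the start. The picture differed around the tip of the screwdriver's shaft. I put that down to the arm hiding it, but checked it only after handing in and did not look at the spot directly.

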